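# Hold a gearbox shaft pressed into a sprung V-block

### The job

Pick the plain straight steel shaft (one diameter all along, not the stepped one) out of the black parts tray and lay it in the groove of the spring-mounted V-block, lengthwise and about centred. Then press it down without ramming it, either still gripping it or with the gripper on top of it, bearing only on the shaft, until the V-block has sunk more than half of its 14 mm spring travel, and finish while holding it pressed there, squarely, so that it bears on both the left and the right flank of the groove. Leave the other parts in the tray and do not disturb the tools on the bench.

Things in the scene. Friction and masses are not known exactly. Their poses are not given: they have to be found in the camera images.
- shaft_center (a point): centre of the plain steel shaft: a smooth solid cylinder, diameter 30 mm, length 140 mm, about 0.3 to 0.6 kg, lying flat on the tray floor. Its x axis is the shaft's axis (both ends alike; it may be rolled about it).
- tray: black open parts tray, 290 x 250 mm (its x and y), walls 4 mm thick and 40 mm high, floor 4 mm thick; origin at the centre of its underside, z up. Fixed to the bench. The two shafts lie roughly along its x axis, one about 60 mm to each side of its middle line; which is which varies.
- seat (a point): point where the shaft's centre lies when properly seated in the V-block: mid-groove, halfway along. x along the groove, y to its left, z up. About 73 mm over the bench while the block is up; sinks with the block. The V is 90 degrees (flanks at 45), 40 mm wide at its mouth; the tops of the block are 1 mm below this point. The block does not give sideways: a sideways strain on the shaft unloads one flank.
- vblock (a joint): how far the V-block has been pushed down against its springs, m: 0 up, 0.014 on its stop. It stays up under the shaft's weight; it starts to sink under about 8 N in all (shaft's weight included) and takes 1 N more per mm. The block is two V saddles, each 25 mm long and 66 mm wide, centred 42.5 mm either way from the seat point along the groove, with a clear 60 mm gap between for the fingers; the gap floor is 31 mm below the seat point.
- stepped_center (a point): another part, to be left in the tray: the stepped steel shaft, 140 mm long with two 36 mm collars and thinner ends (26 and 18 mm); the point is on its axis, x along it, halfway along.
- gear: another part in the tray: dark toothed gear, 54 mm across, 18 mm high, lying flat; origin at the centre of its underside.
- bearing: another part in the tray: bearing ring, 47 mm across, 14 mm high; origin at the centre of its underside.
- bush: another part in the tray: small brass bush, 22 mm across and high; origin at the centre of its underside.
- nut: another part in the tray: round nut, 20 mm across, 12 mm high; origin at the centre of its underside.
- screwdriver: bystander: screwdriver with a red handle lying on the bench, beyond the work.
- wrench: bystander: wrench lying on the bench, beyond the work.
- sleeve: bystander: dark steel drift sleeve, 44 mm across, 85 mm high, standing on the bench at the left.
- shaft: the plain shaft itself; its origin and axes are those of point shaft_center.
Not all that is in view belongs to the job. What is shaped like the part that bears seat but red is not meant. What is shaped like the gear but blue is not meant.

How it is judged:
On the way:
1. the plain shaft is lifted clear of the tray in the gripper (height (world z) of shaft_center above 0.07 m and contact force between the fingers and shaft above 2 N and contact force between shaft and tray below 0.1 N), for 0.1 s.
At the end, for the whole second after the job is handed in: The robot holds the plain shaft down in the V: over 1 N on a left and on a right flank, within 1.5 mm of the seat across and in height, 13 mm along, 0.05 rad, at rest; the V-block is sunk over 6 mm, with the robot bearing on the shaft and not on the block; other parts in the tray ((contact force between shaft and vblock_c0 above 1 N or contact force between shaft and vblock_c1 above 1 N) and (contact force between shaft and vblock_c2 above 1 N or contact force between shaft and vblock_c3 above 1 N) and contact force between the fingers and shaft above 3 N and contact force between each of the arm, the fingers and vblock below 1 N and value of joint vblock above 0.006 m and angle between the x axis of shaft_center and the x axis of seat, either way round below 0.05 rad and x of shaft_center in the frame of seat between -0.013 and 0.013 m and y of shaft_center in the frame of seat between -0.0015 and 0.0015 m and z of shaft_center in the frame of seat between -0.0015 and 0.0015 m and linear speed of shaft below 0.02 m/s and height (world z) of each of stepped_center, gear, bearing, bush, nut below 0.06 m); the arm keeps its last pose, push and grip.
It fails at once if another part is taken out of the tray (height (world z) of any of stepped_center, gear, bearing, bush, nut above 0.075 m).
It fails at once if a bench tool or the sleeve is disturbed (moved more than 30 mm) (distance of any of screwdriver, wrench, sleeve from where it was at the start of the episode above 0.03 m).
It fails at once if the shaft is rammed into the V-block (more than 70 N) (contact force between shaft and vblock above 70 N).
It also fails if it takes over 48 s, if anything falls off the work surface, if the arm or the gripper's body presses on something with over 40 N, if the wrist force passes 120 N, or if a joint passes its speed limit or range.

### The arm

A 6-joint arm with a two-finger parallel gripper is mounted at the origin on the work surface. World frame = base frame: x ahead of the robot, y to its left, z up, the work surface at z = 0. Lengths are in m, angles in rad, forces in N, time in s.
With the tool pointing down it reaches from about 0.25 to 0.8 m from the base axis. Payload 8.5 kg.
Tool frame: the origin (TCP) lies between the finger pads; the fingertips stand 17 mm ahead of it and the grasp point (between the pads) lies 2 mm behind it; y points along the fingers, x is the direction in which the jaws open and shut, and the axes are right-handed (so a half turn about y gives the same grasp; the last joint's range is limited). The gripper opens to 85 mm and grips with 20 to 120 N. Pads are 22 mm wide; open, the fingers measure 114 mm over their backs; the gripper's body (76 mm by 85 mm) begins 54 mm behind the grasp point. The pads swing forward as they close: fully open they stand 13 mm farther back than shut.
Start: joints at [-1.145, 0.238, -0.013, 1.319, 0, 1.571], TCP at [0.217, -0.478, 0.248] pointing down, gripper open.
Joint ranges: [-2.66, 2.66], [-1.03, 1.9], [-1.14, 1.46], [-1.82, 2.27], [-1.45, 1.34], [-3.14, 3.14]. Speed limits (rad/s): [2.22, 2.22, 2.79, 3.14, 3.14, 3.14].

### API

Orientations are given as a rotation vector (axis times angle).
In Python, from station import robot gives the robot as it stands.
- The arm moves only by the tool step_arm, never from a script. Its argument "motion" is text: rows parted by semicolons, each of 7 numbers parted by spaces: the turn, a rotation vector about the world's x, y, z in degrees, then the shift along the world's x, y, z in cm, then the finger opening in cm, from 0 to 8.54. In form: ax ay az x y z jaw; .... A call has 1 to 5 rows; each row shifts and turns the commanded pose from where the row before left it; what a row does not reach is not made up. A row lasts 1/10 s, in which the tool goes at most 50 mm and 8.59 degrees, less where a joint would pass 70% of its speed; a pose out of reach is approached as far as the arm can. A call is refused whole if a number of a shift passes 5 or a number of a turn 8.59, either way. A call with a gripper value outside its range is refused whole. The fingers move at their own pace and stop on an object; the grip force is fixed at half the most. Time passes only in rows, so rows that do not move let the fingers close. It gives the time, the measured TCP pose, the force and the opening at its end, in the units of the state.
- robot.get_obs(): the state, without advancing time (a new reading comes with each control period).
- robot.camera(name): name is "scene" or "top" or "wrist"; returns the picture (384x512x3 uint8, red, green, blue); there is no depth.
- robot.camera_model(name): a dict with "camera_matrix" (3x3 intrinsics, pixels), "dist" ([k1, k2, p1, p2, k3] as OpenCV has them; the pictures are not rectified), "world_from_camera" (4x4, takes a point from camera to world coordinates). Camera axes: x right, y down, z forward; pixel columns grow to the right and rows downward; lengths in m; the calibration is good to about 2 mm. A picture is of the moment at which its call begins: read the wrist's pose just before it. camera_model takes no time and is no camera call; for the wrist camera it gives the pose at the moment of the call.
- robot.finish_job(): hands the job in, once; it reports no verdict.
The state is a dict: "clock": time; "qpos": joint angles; "qd": joint speeds; "effort": joint torques, N m; "eef_pos": TCP position; "orientation": TCP orientation; "wrist_force": force on the tool from outside, world axes, zero at the start; "moment": the same for the moment, N m; "grip_width": finger opening in m.
Only numpy, scipy, OpenCV 4.12 (cv2) and the standard library are available. Lean on these libraries where they do the work, as an engineer would, in place of code of your own. Each camera call takes 0.05 s, during which the arm holds its last target. There are 200 camera calls.

## Working session

There is one attempt and no reset: what is moved stays moved. The work goes in short steps, Python scripts to look and compute and a tool call to move; the robot and the scene stay as the last step left them, time stands still between calls to the robot, and variables do not carry over. Pictures are saved under pics/ and viewed, about 8 in all and at most 12, crops included, and the job is handed in when it is done.

Besides the shell and the picture viewer there is one more tool, called as name(argument=value, ...), one argument or row to a line, values as JSON. step_arm: Moves the arm, as the interface text tells. Its arguments: {"type":"object","properties":{"motion":{"type":"string"}},"required":["motion"]}

```bash
mkdir -p pics
cat > h.py <<'E'
import numpy as np, cv2
from station import robot
def snap(n,f):
    m=robot.camera_model(n); im=robot.camera(n)
    cv2.imwrite(f'pics/{f}.png',cv2.cvtColor(im,cv2.COLOR_RGB2BGR)); np.savez(f'pics/{f}.npz',K=m['camera_matrix'],d=m['dist'],T=m['world_from_camera']); return im
def ray(f,p):
    m=np.load(f'pics/{f}.npz'); u=cv2.undistortPoints(np.array([[p]],float),m['K'],m['d'])[0,0]
    T=m['T']; return T[:3,3],T[:3,:3]@np.array([u[0],u[1],1.])
def atz(f,p,z):
    o,r=ray(f,p); return o+r*(z-o[2])/r[2]
def tri(*fp):
    A=np.zeros((3,3));b=np.zeros(3);R=[]
    for f,p in fp:
        o,r=ray(f,p); r=r/np.linalg.norm(r); P=np.eye(3)-np.outer(r,r);A+=P;b+=P@o;R.append((o,P))
    x=np.linalg.solve(A,b); return x,[np.linalg.norm(P@(x-o)) for o,P in R]
def proj(f,X):
    m=np.load(f'pics/{f}.npz');T=np.linalg.inv(m['T']);return cv2.projectPoints(np.atleast_2d(np.array(X,float)),cv2.Rodrigues(T[:3,:3])[0],T[:3,3],m['K'],m['d'])[0][:,0]
E
python3 - <<'E'
from h import *
a=snap('scene','s0');b=snap('top','t0');c=snap('wrist','w0')
cv2.imwrite('pics/c0.png',cv2.cvtColor(np.vstack([np.hstack([a,b])]),cv2.COLOR_RGB2BGR)[:, :])
for n in('s0','t0','w0'):print(np.load(f'pics/{n}.npz')['T'].round(3).tolist())
o=robot.get_obs();print(o)
E
```

```text
[[0.723, 0.39, -0.57, 1.159], [0.69, -0.422, 0.587, -0.548], [-0.012, -0.818, -0.574, 0.705], [0.0, 0.0, 0.0, 1.0]]
[[-0.016, -0.991, 0.13, 0.358], [-1.0, 0.016, 0.003, 0.087], [-0.005, -0.13, -0.992, 1.212], [0.0, 0.0, 0.0, 1.0]]
[[0.413, -0.865, -0.287, 0.29], [-0.911, -0.392, -0.13, -0.444], [0.0, 0.315, -0.949, 0.374], [0.0, 0.0, 0.0, 1.0]]
{'clock': 0.15, 'qpos': array([-1.14498389e+00,  2.38623640e-01, -1.40432727e-02,  1.31919391e+00,
       -1.09661952e-06,  1.57080994e+00]), 'qd': array([-0.00097112, -0.00114624,  0.00368676,  0.00035363, -0.00077393,
        0.00027586]), 'effort': array([-1.06766827e-03, -5.39077199e+01,  3.46597624e+01,  1.44569957e-02,
       -1.13729486e-04,  9.53558725e-06]), 'eef_pos': array([ 0.21673649, -0.47785456,  0.24784219]), 'orientation': array([-1.38047566,  0.89075627, -0.88928526]), 'wrist_force': array([ 0.04323701,  1.08604501, -0.28961535]), 'moment': array([ 0.01494039,  0.09736879, -0.03557207]), 'grip_width': 0.08532520357782997}
```

View pics/t0.png

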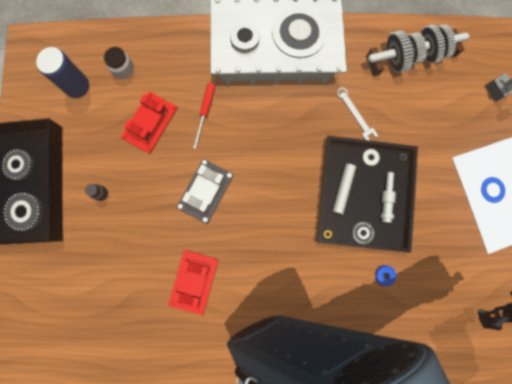

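View pics/s0.png

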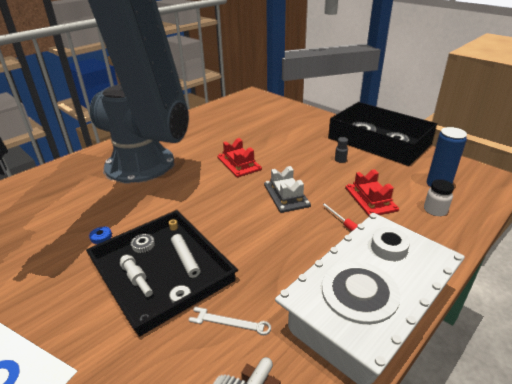

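The top view shows the plain shaft at (345,188), the stepped shaft at (388,197) and the grey V-block at (206,190). The red decoys are at (150,121) and (193,281). The scene view agrees: plain shaft (185,255), stepped shaft (135,275), V-block (287,187).

Candidates for the shaft are (345,188), which is smooth, and (388,197), which is collared. Candidates for the block are the grey one and the two red ones. I choose (345,188) and the grey block, and check both in one close crop.

Run:
```python
from h import *
t=cv2.imread('pics/t0.png');s=cv2.imread('pics/s0.png')
f=lambda im,x,y,w,h,k:cv2.resize(im[y:y+h,x:x+w],None,fx=k,fy=k,interpolation=cv2.INTER_CUBIC)
A=np.hstack([f(t,170,150,66,75,6),f(t,325,150,66,75,6)]) # left: vblock, right: shaft
cv2.imwrite('pics/c1.png',A)
for p in[(345,188),(352,165),(338,212)]:print(p,atz('t0',p,.034).round(4))
for p in[(206,190)]:print(p,atz('t0',p,.07).round(4))
print(tri(('t0',(345,188)),('s0',(185,254))), tri(('t0',(206,190)),('s0',(287,187))))
```

```text
(345, 188) [ 0.5177 -0.1815  0.034 ]
(352, 165) [ 0.5825 -0.2045  0.034 ]
(338, 212) [ 0.4512 -0.159   0.034 ]
(206, 190) [0.5135 0.2011 0.07  ]
(array([ 0.52119776, -0.18180178,  0.02138095]), [np.float64(0.00313110502441382), np.float64(0.0031311050244137964)]) (array([0.52281368, 0.20909495, 0.03171868]), [np.float64(0.005739231602503239), np.float64(0.005739231602503234)])
```

View pics/c1.png

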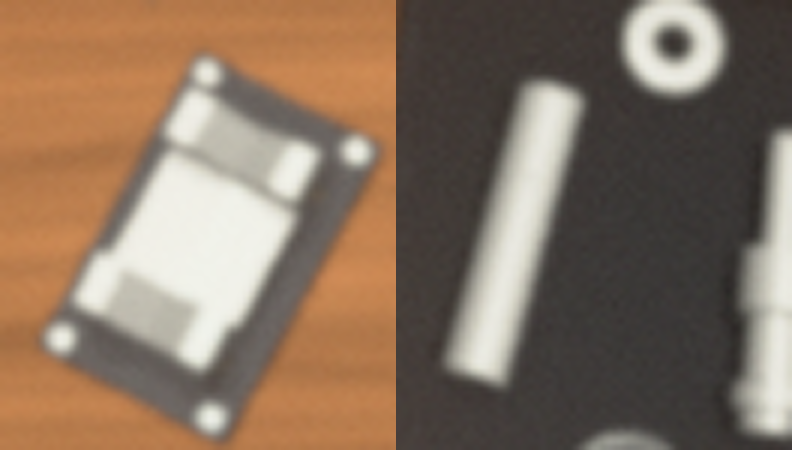

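The crop confirms the smooth one-diameter shaft and the grey block, whose two saddles have their groove along the image diagonal. Next I plan the yaw.

Run:
```python
from h import *
from scipy.spatial.transform import Rotation as Ro
o=robot.get_obs();R=Ro.from_rotvec(o['orientation']).as_matrix();print(R.round(3))
T=np.load('pics/w0.npz')['T'];print('cam in tool',(R.T@(T[:3,3]-o['eef_pos'])).round(3),(R.T@T[:3,2]).round(3))
S=[atz('t0',p,.025) for p in[(351.5,165),(338.7,211.7)]]
V=[atz('t0',p,.062) for p in[(210,173.8),(195.3,201.7)]]
for P in(S,V):
  d=P[0]-P[1];print(np.mean(P,0).round(4),np.linalg.norm(d).round(4),np.degrees(np.arctan2(d[1],d[0])).round(2))
```

```text
[[ 0.413 -0.     0.911]
 [-0.911  0.001  0.413]
 [-0.001 -1.    -0.   ]]
cam in tool [-0.    -0.126  0.081] [ 0.001  0.949 -0.315]
[ 0.5185 -0.1841  0.025 ] 0.1382 -17.85
[0.5211 0.2109 0.062 ] 0.0856 -27.92
```

step_arm(
  motion="0 0 -8.4 3 3 0 8.5;0 0 -8.4 3 3 0 8.5;0 0 -8.4 3 3 0 8.5;0 0 -8.4 3 3 0 8.5;0 0 -8.4 3 3 0 8.5",
)

```text
clock: 0.65
eef_pos: [0.3616, -0.3333, 0.2482]
orientation: [-1.062, 1.414, -1.414]
wrist_force: [0.2, -0.8, -0.1]
grip_width: 0.085
```

step_arm(
  motion="0 0 0 3 3 0 8.5;0 0 0 3 3 0 8.5;0 0 0 3 3 0 8.5;0 0 0 3 3 0 8.5;0 0 0 0 0 0 8.5",
)

```text
clock: 1.15
eef_pos: [0.4836, -0.2114, 0.2478]
orientation: [-1.067, 1.407, -1.406]
wrist_force: [-0.1, -0.7, -0.8]
grip_width: 0.0852
```

Run:
```python
from h import *
from scipy.spatial.transform import Rotation as Ro
o=robot.get_obs();R=Ro.from_rotvec(o['orientation']).as_matrix();print(o['qpos'].round(3),o['eef_pos'].round(4),np.degrees(np.arctan2(R[1,0],R[0,0])),R[:,1].round(3))
im=snap('wrist','w1')
```

```text
[-4.130e-01  2.430e-01 -8.000e-03  1.319e+00  1.000e-03  3.001e+00] [ 0.4836 -0.2114  0.2478] -105.58334621915414 [ 0.     0.001 -1.   ]
```

View pics/w1.png

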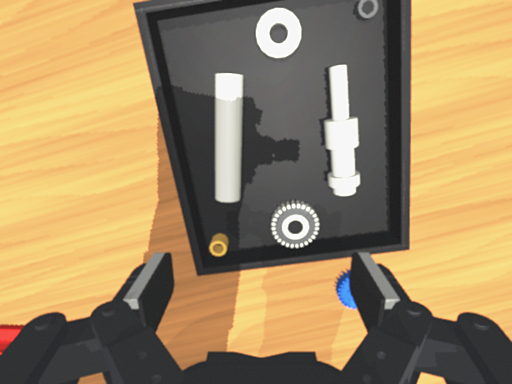

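The wrist view shows the plain shaft along x≈228 from row 74 to 202, and the stepped shaft at (343,130). The last joint is close to its limit with this yaw, so I'll use the other half turn and look at the V-block on the way.

step_arm(
  motion="0 0 8.4 0 2.1 0 8.5;0 0 8.4 0 2.1 0 8.5;0 0 8.4 0 2.1 0 8.5;0 0 8.4 0 2.1 0 8.5;0 0 8.4 0 2.1 0 8.5",
)

```text
clock: 1.7
eef_pos: [0.48, -0.1097, 0.2482]
orientation: [-1.393, 0.863, -0.863]
wrist_force: [0.5, 0.2, 0.7]
grip_width: 0.0851
```

step_arm(
  motion="0 0 8.4 0 2.1 0 8.5;0 0 8.4 0 2.1 0 8.5;0 0 8.4 0 2.1 0 8.5;0 0 8.4 0 2.1 0 8.5;0 0 8.4 0 2.1 0 8.5",
)

```text
clock: 2.2
eef_pos: [0.4803, -0.0048, 0.2482]
orientation: [-1.551, 0.296, -0.295]
wrist_force: [1.0, -0.8, 0.4]
grip_width: 0.0851
```

step_arm(
  motion="0 0 8.4 0 2.1 0 8.5;0 0 8.4 0 2.1 0 8.5;0 0 8.4 0 2.1 0 8.5;0 0 8.4 0 2.1 0 8.5;0 0 8.4 0 2.1 0 8.5",
)

```text
clock: 2.7
eef_pos: [0.4805, 0.1001, 0.2482]
orientation: [-1.553, -0.279, 0.28]
wrist_force: [0.6, -0.3, -0.5]
grip_width: 0.0852
```

step_arm(
  motion="0 0 8.4 0 2.1 0 8.5;0 0 8.4 0 2.1 0 8.5;0 0 8.4 0 2.1 0 8.5;0 0 8.4 0 2.1 0 8.5;0 0 8.4 0 2.1 0 8.5",
)

```text
clock: 3.2
eef_pos: [0.4808, 0.205, 0.2482]
orientation: [-1.399, -0.847, 0.848]
wrist_force: [0.7, -0.7, -0.2]
grip_width: 0.0849
```

step_arm(
  motion="0 0 0 0 0 0 8.5;0 0 0 0 0 0 8.5",
)

```text
clock: 3.4
eef_pos: [0.4807, 0.2046, 0.2481]
orientation: [-1.402, -0.841, 0.843]
wrist_force: [0.7, -0.3, -0.1]
grip_width: 0.085
```

Run:
```python
from h import *
from scipy.spatial.transform import Rotation as Ro
o=robot.get_obs();R=Ro.from_rotvec(o['orientation']).as_matrix();print(o['qpos'].round(3),o['eef_pos'].round(4),np.degrees(np.arctan2(R[1,0],R[0,0])),R[:,1].round(3),o['wrist_force'])
im=snap('wrist','w2')
```

```text
[ 0.403  0.234 -0.019  1.318 -0.     0.891] [0.4807 0.2046 0.2481] 61.997085905176675 [-0.001 -0.001 -1.   ] [ 0.66612834 -0.29968068 -0.14804706]
```

step_arm(
  motion="0 0 0 0 -3.5 -3 8.5;0 0 0 0 -3.5 -3 8.5;0 0 0 0 0 0 8.5",
)

```text
clock: 3.75
eef_pos: [0.478, 0.1307, 0.1849]
orientation: [-1.402, -0.834, 0.845]
wrist_force: [-1.1, -0.4, 0.0]
grip_width: 0.0853
```

Run:
```python
from h import *
im=snap('wrist','w3');
a=cv2.imread('pics/w2.png');b=cv2.imread('pics/w3.png')
# show both at ~same scale
cv2.imwrite('pics/c2.png',np.hstack([cv2.resize(a,(400,300)),cv2.resize(b,(400,300))]))
```

```text
(no output)
```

View pics/c2.png

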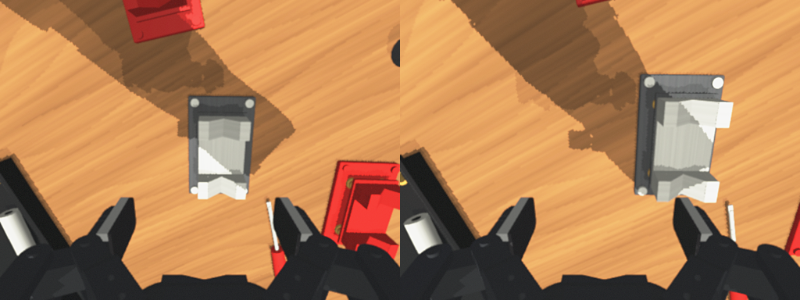

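Both views show the grey block: w2 centre ≈(283,185), w3 ≈(363,175) in full-resolution pixels. I enlarge both to read the corners.

Run:
```python
from h import *
f=lambda im,x,y,w,h,k:cv2.resize(im[y:y+h,x:x+w],None,fx=k,fy=k,interpolation=cv2.INTER_CUBIC)
a=f(cv2.imread('pics/w2.png'),232,118,100,145,4);b=f(cv2.imread('pics/w3.png'),303,90,100+22-22,145+25-25,4)
b=f(cv2.imread('pics/w3.png'),323,120,100,145,4)
A=np.hstack([a,b])
for k in range(0,800,40):cv2.putText(A,str(k) if k%80==0 else '.',(k,8),0,.3,(255,255,0))
for k in range(40,580,40):cv2.putText(A,str(k),(0,k+3),0,.3,(255,255,0))
cv2.imwrite('pics/c3.png',A)
```

```text
(no output)
```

View pics/c3.png

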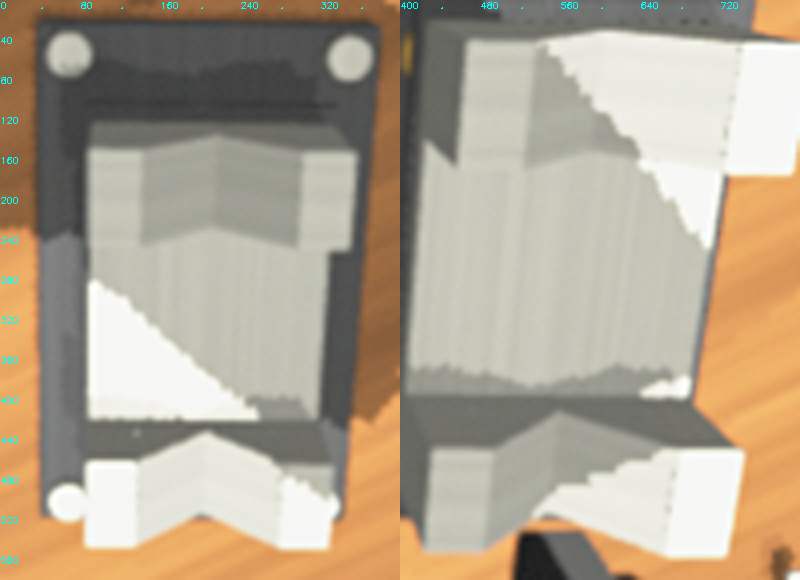

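```bash
cat > fitv.py <<'E'
from h import *
from scipy.optimize import least_squares
Y=[-.033,-.020,0,.020,.033]
def row(x,pts,off,ox):
    return [((x,Y[i],-.021 if i==2 else -.001),((p[0]-ox+.5)/4-.5+off[0],(p[1]+.5)/4-.5+off[1])) for i,p in enumerate(pts) if p]
w2=sum([row(x,p,(232,118),0) for x,p in[(-.055,[(88,150),(141,148),(216,135),(300,152),(357,153)]),(-.030,[(88,249),(141,247),(212,228),(298,249),(350,250)]),(.030,[(85,460),(137,461),(207,432),(282,465),(333,466)]),(.055,[(84,547),(136,548),(202,513),(279,549),(330,549)])]],[])
w3=sum([row(x,p,(323,120),400) for x,p in[(-.055,[(465,41),None,(605,31),(743,42),None]),(-.030,[(456,168),(523,167),(590,150),None,(793,174)]),(.030,[(431,449),(498,449),(560,412),(672,449),(743,450)]),(.055,[(424,551),(487,551),(540,515),(668,556),(728,556)])]],[])
def pts(q,P):
    c,s=np.cos(q[3]),np.sin(q[3]);P=np.array(P);return np.c_[q[0]+c*P[:,0]-s*P[:,1],q[1]+s*P[:,0]+c*P[:,1],q[2]+P[:,2]]
def fit(vs,z=None):
    def r(q):
        if z: q=[q[0],q[1],z,q[3]]
        return np.concatenate([(proj(f,pts(q,[a for a,b in v]))-np.array([b for a,b in v])).ravel() for f,v in vs])
    s=least_squares(r,[.52,.21,.073,np.radians(-28)],loss='soft_l1');e=r(s.x);return s.x.round(4),np.degrees(s.x[3]).round(2),'rms',np.sqrt(np.mean(e**2)).round(2),np.abs(e).max().round(2)
if __name__=='__main__':
    print(fit([('w2',w2)]));print(fit([('w3',w3)]));print(fit([('w2',w2),('w3',w3)]));print(fit([('w2',w2),('w3',w3)],.073))
E
python3 fitv.py; python3 -c "
from h import *
print(robot.get_obs()['eef_pos'])"
```

```text
(array([ 0.5228,  0.2099,  0.0746, -0.5008]), np.float64(-28.69), 'rms', np.float64(0.37), np.float64(0.91))
(array([ 0.5227,  0.21  ,  0.074 , -0.4989]), np.float64(-28.59), 'rms', np.float64(0.72), np.float64(2.68))
(array([ 0.5228,  0.2099,  0.0741, -0.4999]), np.float64(-28.64), 'rms', np.float64(0.57), np.float64(2.68))
(array([ 0.5233,  0.21  ,  0.073 , -0.5   ]), np.float64(-28.65), 'rms', np.float64(0.59), np.float64(2.4))
[0.479391   0.13243852 0.18686794]
```

The fit is good: seat at (0.523, 0.210, 0.074), yaw −28.65°, with 0.6 px rms. Now back to the shaft.

step_arm(
  motion="0 0 2 0.3 -3.9 0 6;0 0 2 0.3 -3.9 0 6;0 0 2 0.3 -3.9 0 6;0 0 2 0.3 -3.9 0 6;0 0 2 0.3 -3.9 0 6",
)

```text
clock: 4.3
eef_pos: [0.4965, -0.0612, 0.1896]
orientation: [-1.342, -0.978, 0.975]
wrist_force: [0.3, 0.6, 0.3]
grip_width: 0.0599
```

step_arm(
  motion="0 0 0 0.3 -3.9 0 6;0 0 0 0.3 -3.9 0 6;0 0 0 0.3 -3.9 0 6;0 0 0 0 0 0 6;0 0 0 0 0 0 6",
)

```text
clock: 4.8
eef_pos: [0.5052, -0.1776, 0.189]
orientation: [-1.343, -0.975, 0.974]
wrist_force: [-0.8, 0.0, 0.9]
grip_width: 0.0594
```

Run:
```python
from h import *
im=snap('wrist','w4');o=robot.get_obs();print(o['eef_pos'],o['qpos'].round(3))
cv2.imwrite('pics/c4.png',cv2.resize(cv2.imread('pics/w4.png'),(768,576),interpolation=cv2.INTER_CUBIC))
```

```text
[ 0.50501138 -0.17666178  0.18889183] [-0.337  0.281 -0.109  1.18   0.    -0.023]
```

View pics/c4.png

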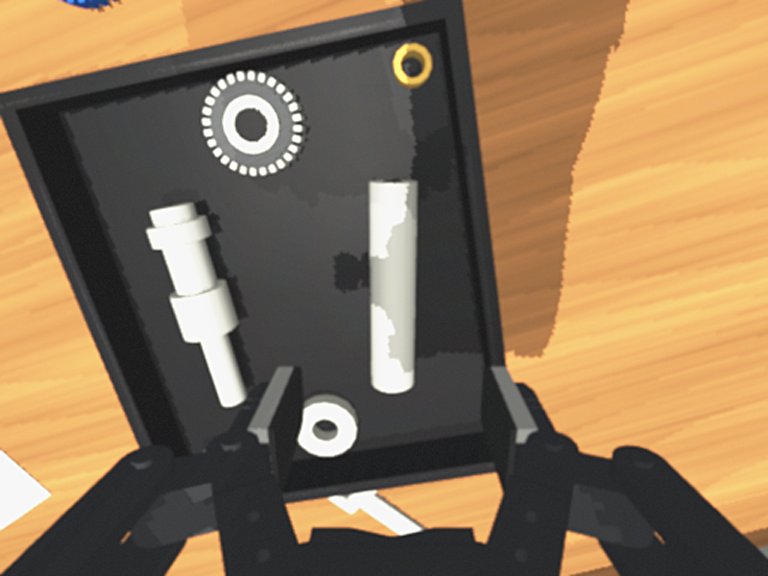

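The shaft is seen at columns 370–416, rows 181–392 in the 1.5× picture, with clear room on both sides. I fit a cylinder silhouette to w4, w1 and t0.

```bash
cat > fits.py <<'E'
from h import *
from scipy.optimize import least_squares
a=np.linspace(0,2*np.pi,36);D=np.c_[np.cos(np.linspace(0,2*np.pi,24,0)),np.sin(np.linspace(0,2*np.pi,24,0))]
C=np.vstack([np.c_[np.full(36,s*.07),.015*np.cos(a),.015*np.sin(a)] for s in(-1,1)])
def mask(f,box,seed,th=110):
    im=cv2.imread(f'pics/{f}.png');x,y,w,h=box;g=cv2.resize(im,None,fx=4,fy=4,interpolation=cv2.INTER_CUBIC).min(2)
    m=np.zeros_like(g);m[4*y:4*(y+h),4*x:4*(x+w)]=(g[4*y:4*(y+h),4*x:4*(x+w)]>th)
    _,l=cv2.connectedComponents(m);l=l==l[4*seed[1],4*seed[0]];v,u=np.nonzero(l);P=np.c_[(u+.5)/4-.5,(v+.5)/4-.5]
    print(f,P.min(0),P.max(0));return (P@D.T).max(0)
def fit(vs,x0,z=None):
    def r(q):
        c,s=np.cos(q[3]),np.sin(q[3]);zz=z if z else q[2]
        P=np.c_[q[0]+c*C[:,0]-s*C[:,1],q[1]+s*C[:,0]+c*C[:,1],zz+C[:,2]]
        return np.concatenate([(proj(f,P)@D.T).max(0)-h for f,h in vs])
    s=least_squares(r,x0,loss='soft_l1');return s.x.round(4),np.degrees(s.x[3]).round(2),'rms',np.sqrt(np.mean(r(s.x)**2)).round(2)
E
python3 - <<'E'
from fits import *
x0=[.5185,-.184,.02,np.radians(-18)]
h4=mask('w4',(230,105,65,165),(262,190),120);h1=mask('w1',(205,60,48,155),(228,150),100);ht=mask('t0',(330,158,30,60),(345,188),120)
for v in([('w4',h4)],[('w1',h1)],[('w4',h4),('w1',h1)],[('t0',ht),('w4',h4)]):print([k for k,_ in v],fit(v,x0),fit(v,x0,.019))
E
```

```text
w4 [245.375 120.125] [276.875 261.875]
w1 [213.375  59.625] [252.375 202.375]
t0 [333.375 163.375] [355.375 213.125]
['w4'] (array([ 0.5212, -0.183 ,  0.0199, -0.3137]), np.float64(-17.97), 'rms', np.float64(0.24)) (array([ 0.5214, -0.1831,  0.02  , -0.3137]), np.float64(-17.97), 'rms', np.float64(0.29))
['w1'] (array([ 0.5285, -0.1927,  0.0494, -0.386 ]), np.float64(-22.12), 'rms', np.float64(2.39)) (array([ 0.5262, -0.1896,  0.0225, -0.3909]), np.float64(-22.39), 'rms', np.float64(5.14))
['w4', 'w1'] (array([ 0.5212, -0.1831,  0.021 , -0.3181]), np.float64(-18.22), 'rms', np.float64(5.59)) (array([ 0.5215, -0.1833,  0.02  , -0.3198]), np.float64(-18.33), 'rms', np.float64(5.49))
['t0', 'w4'] (array([ 0.521 , -0.183 ,  0.02  , -0.3134]), np.float64(-17.96), 'rms', np.float64(0.61)) (array([ 0.5213, -0.1831,  0.02  , -0.3135]), np.float64(-17.96), 'rms', np.float64(0.63))
```

w4 alone and w4 with t0 agree to 0.2 mm. The w1 mask was contaminated by the bright tray wall, so I drop it. Shaft at (0.5212, −0.183, 0.020), yaw −18°. Descending.

step_arm(
  motion="0 0 0 1.6 -0.6 -3 6;0 0 0 0 0 -4 6;0 0 0 0 0 -4 6;0 0 0 0 0 -2.5 6;0 0 0 0 0 0 6",
)

```text
clock: 5.35
eef_pos: [0.5188, -0.1805, 0.0506]
orientation: [-1.335, -0.974, 0.98]
wrist_force: [-0.8, 0.3, 0.2]
grip_width: 0.0602
```

step_arm(
  motion="0 0 0 0 0 -1 6;0 0 0 0 0 -1 6;0 0 0 0 0 -0.7 6;0 0 0 0 0 0 6;0 0 0 0 0 0 6",
)

```text
clock: 5.85
eef_pos: [0.521, -0.1827, 0.0266]
orientation: [-1.341, -0.977, 0.977]
wrist_force: [-0.7, 0.8, 1.0]
grip_width: 0.0602
```

step_arm(
  motion="0 0 0 0 0 0 2;0 0 0 0 0 0 2;0 0 0 0 0 0 2;0 0 0 0 0 0 2;0 0 0 0 0 0 2",
)

```text
clock: 6.35
eef_pos: [0.5212, -0.1827, 0.0271]
orientation: [-1.341, -0.977, 0.976]
wrist_force: [-1.6, 0.9, 6.3]
grip_width: 0.0281
```

step_arm(
  motion="0 0 0 0 0 0 2;0 0 0 0 0 0 2;0 0 0 0 0 0 2",
)

```text
clock: 6.65
eef_pos: [0.5211, -0.1827, 0.027]
orientation: [-1.341, -0.977, 0.976]
wrist_force: [-1.3, 1.2, 5.6]
grip_width: 0.0276
```

Opening is 27.6 mm, a little under 30, with +6 N in z. I lift gently and check.

step_arm(
  motion="0 0 0 0 0 0.5 2;0 0 0 0 0 1 2;0 0 0 0 0 1 2;0 0 0 0 0 1 2;0 0 0 0 0 0 2",
)

```text
clock: 7.15
eef_pos: [0.5219, -0.183, 0.0631]
orientation: [-1.343, -0.978, 0.976]
wrist_force: [0.5, -0.4, -4.9]
grip_width: 0.0279
```

step_arm(
  motion="0 0 0 0 0 2 2;0 0 0 0 0 3 2;0 0 0 0 0 3 2;0 0 0 0 0 0 2;0 0 0 0 0 0 2",
)

```text
clock: 7.65
eef_pos: [0.5209, -0.1826, 0.1411]
orientation: [-1.341, -0.977, 0.977]
wrist_force: [-1.0, 0.4, -5.4]
grip_width: 0.0282
```

Run:
```python
from h import *
snap('wrist','w5');o=robot.get_obs();print(o['eef_pos'],o['wrist_force'],o['grip_width'],o['moment'])
```

```text
[ 0.52027421 -0.18237327  0.14016139] [-0.21571585  0.04334531 -6.45996069] 0.027786843279058913 [-0.00078845  0.06765238 -0.00399461]
```

View pics/w5.png

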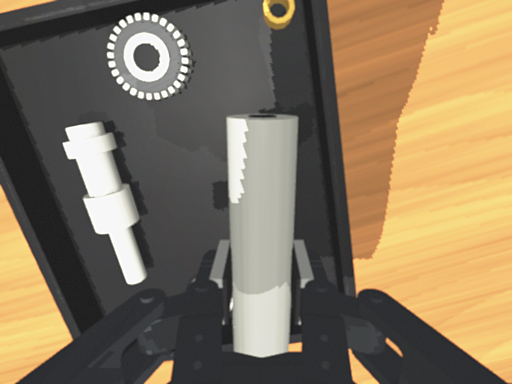

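Held straight in the jaws: shaft columns 228–298, far end at row 115, with the pads beside it. I work out the in-hand pose.

Run:
```python
from fits import *
from scipy.spatial.transform import Rotation as Ro
g=cv2.imread('pics/w5.png').min(2).astype(float)
rows=[135,155,175,195,215,232]
def cross(v,lo,hi,t=100):
    for i in range(lo,hi,1 if hi>lo else -1):
        j=i+(1 if hi>lo else -1)
        if v[i]<t<=v[j]: return i+(t-v[i])/(v[j]-v[i])*(j-i)
L=[cross(g[r],215,240) for r in rows];R=[cross(g[r],310,285) for r in rows]
top=cross(g[:,245],105,130),cross(g[:,285],105,130);print(np.array(L,float).round(1),np.array(R,float).round(1),top)
o=robot.get_obs();Rt=Ro.from_rotvec(o['orientation']).as_matrix();p=o['eef_pos']
def cols(P):
    h=cv2.convexHull(P.astype(np.float32))[:,0];out=[]
    for r in rows:
        xs=[a[0]+(r-a[1])/(b[1]-a[1])*(b[0]-a[0]) for a,b in zip(h,np.roll(h,-1,0)) if (a[1]-r)*(b[1]-r)<0];out+=[min(xs),max(xs)]
    return out+[h[:,1].min()]
obs=[x for lr in zip(L,R) for x in lr]
def model(q):
    c,s=np.cos(q[3]),np.sin(q[3]);cp,sp=np.cos(q[4]),np.sin(q[4])
    M=np.array([[c*cp,-s,c*sp],[s*cp,c,s*sp],[-sp,0,cp]]);return cols(proj('w5',C@M.T+q[:3]))
ok=[i for i,x in enumerate(obs) if x is not None]; tp=np.nanmin(np.array(top,float))
for pitch in (0,1):
  f=lambda q:np.r_[[ (model(q))[i]-obs[i] for i in ok],model(q)[-1]-tp+.5, (0 if pitch else 1e3)*q[4]]
  s=least_squares(f,[.521,-.183,.133,-.313,0.]);q=s.x;print(q.round(4),np.degrees(q[3:]).round(2),np.sqrt(np.mean(s.fun**2)).round(2),'in tool mm',(Rt.T@(q[:3]-p)*1e3).round(1))
print('tool yaw',np.degrees(np.arctan2(Rt[1,0],Rt[0,0])))
```

```text
[225.7 226.3 227.1 227.8 228.8 229.4] [296.9 296.3 295.5 294.6 293.7 293.2] (np.float64(113.15), np.float64(114.44736842105263))Traceback (most recent call last):
  File "<stdin>", line 24, in <module>
    return func(*args, **kwargs)
    result = trf(vector_fun.fun, vector_fun.jac, x0, f0, J0, lb, ub, ftol, xtol,
                 gtol, max_nfev, x_scale, loss_function, tr_solver,
                 tr_options.copy(), verbose, callback=callback_wrapped)
    return trf_no_bounds(
        fun, jac, x0, f0, J0, ftol, xtol, gtol, max_nfev, x_scale,
        loss_function, tr_solver, tr_options, verbose, callback=callback)
    f_new = fun(x_new)
    self._update_fun()
    ~~~~~~~~~~~~~~~~^^
    self.f = self.fun_wrapped(xp_copy(self.x))
             ~~~~~~~~~~~~~~~~^^^^^^^^^^^^^^^^^
    return np.atleast_1d(self.fun(x))
                         ~~~~~~~~^^^
    return self.f(x, *self.args, **self.kwargs)
           ~~~~~~^^^^^^^^^^^^^^^^^^^^^^^^^^^^^^
  File "<stdin>", line 23, in <lambda>
  File "<stdin>", line 20, in model
  File "<stdin>", line 15, in cols
ValueError: min() iterable argument is empty
```

Run:
```python
from fits import *
from scipy.spatial.transform import Rotation as Ro
rows=[135,155,175,195,215,232];L=[225.7,226.3,227.1,227.8,228.8,229.4];R=[296.9,296.3,295.5,294.6,293.7,293.2];obs=[x for lr in zip(L,R) for x in lr]+[113.3]
o=robot.get_obs();Rt=Ro.from_rotvec(o['orientation']).as_matrix();p=o['eef_pos']
def model(q):
    c,s=np.cos(q[3]),np.sin(q[3]);cp,sp=np.cos(q[4]),np.sin(q[4])
    M=np.array([[c*cp,-s,c*sp],[s*cp,c,s*sp],[-sp,0,cp]]);h=cv2.convexHull(proj('w5',C@M.T+q[:3]).astype(np.float32))[:,0].astype(float);out=[]
    for r in rows:
        xs=[a[0]+(r-a[1])/(b[1]-a[1])*(b[0]-a[0]) for a,b in zip(h,np.roll(h,-1,0)) if (a[1]-r)*(b[1]-r)<0];out+=[min(xs),max(xs)]
    return np.array(out+[h[:,1].min()])
x0=np.array([.5205,-.183,.134,-.313,0.])
for sg in(1e-5,.05):
  s=least_squares(lambda q:np.r_[model(q)-obs,q[4]/sg],x0,bounds=(x0-[.02,.02,.02,.1,.1],x0+[.02,.02,.02,.1,.1]),diff_step=1e-4);q=s.x
  print(q.round(4),np.degrees(q[3:]).round(2),np.sqrt(np.mean(s.fun**2)).round(2),'in tool mm',(Rt.T@(q[:3]-p)*1e3).round(1))
print('tool yaw',np.degrees(np.arctan2(Rt[1,0],Rt[0,0])))
```

```text
[ 0.5196 -0.1824  0.135  -0.3121  0.    ] [-17.88   0.  ] 0.11 in tool mm [-0.2  5.2  0.6]
[ 0.5196 -0.1824  0.135  -0.3121  0.    ] [-17.88   0.  ] 0.11 in tool mm [-0.2  5.2  0.6]
tool yaw 72.16025423354816
```

Shaft axis sits 5.2 mm below the TCP and is centred. Now to the block: dx +0.3 cm, dy +39.2 cm, yaw −10.75°.

step_arm(
  motion="0 0 -2.15 0.1 4 0 2;0 0 -2.15 0.1 4 0 2;0 0 -2.15 0.1 4 0 2;0 0 -2.15 0 4 0 2;0 0 -2.15 0 4 0 2",
)

```text
clock: 8.2
eef_pos: [0.5225, 0.0189, 0.1393]
orientation: [-1.404, -0.831, 0.835]
wrist_force: [0.2, 0.3, -5.4]
grip_width: 0.028
```

step_arm(
  motion="0 0 0 0 4 0 2;0 0 0 0 4 0 2;0 0 0 0 4 0 2;0 0 0 0 4 0 2;0 0 0 0 3.2 0 2",
)

```text
clock: 8.7
eef_pos: [0.5226, 0.2112, 0.1392]
orientation: [-1.404, -0.832, 0.837]
wrist_force: [0.7, -1.7, -5.5]
grip_width: 0.028
```

step_arm(
  motion="0 0 0 0 0 0 2;0 0 0 0 0 0 2;0 0 0 0 0 0 2",
)

```text
clock: 9.0
eef_pos: [0.5231, 0.2084, 0.1401]
orientation: [-1.405, -0.832, 0.836]
wrist_force: [-0.2, -0.7, -4.9]
grip_width: 0.0279
```

Run:
```python
from h import *
from scipy.spatial.transform import Rotation as Ro
snap('wrist','w6');snap('scene','s6');o=robot.get_obs();R=Ro.from_rotvec(o['orientation']).as_matrix()
sh=o['eef_pos']+R@np.array([-.2,5.2,.6])/1e3
S=np.array([.5228,.2099,.0741]);a=np.radians(-28.65);d=sh-S
print(o['eef_pos'],'yaw',np.degrees(np.arctan2(R[1,0],R[0,0])),R[:,1].round(4),'along/across/up',d[0]*np.cos(a)+d[1]*np.sin(a),-d[0]*np.sin(a)+d[1]*np.cos(a),d[2],o['wrist_force'])
s=cv2.imread('pics/s6.png')[110:260,200:380];w=cv2.imread('pics/w6.png')
cv2.imwrite('pics/c6.png',np.hstack([cv2.resize(s,(432,360),interpolation=2),cv2.resize(w[84:384,100:400],(360,360))]))
```

```text
[0.52360045 0.20823353 0.14073202] yaw 61.330733808556346 [-1.1e-03 -7.0e-04 -1.0e+00] along/across/up 0.0008982706988169456 -0.0012841774800362172 0.06143260680490739 [-0.05001736 -0.28879375 -5.31327868]
```

View pics/c6.png

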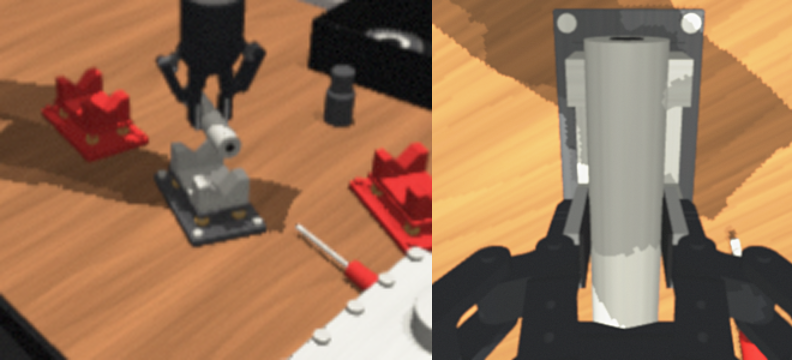

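The shaft is over the groove, parallel and about 1 mm low across (image left/right margins are about even). Nudge and descend to just above.

step_arm(
  motion="0 0 0 0.05 0.1 -2.5 2;0 0 0 0 0 -2 2;0 0 0 0 0 -0.7 2;0 0 0 0 0 -0.3 2;0 0 0 0 0 0 2",
)

```text
clock: 9.6
eef_pos: [0.5246, 0.21, 0.0866]
orientation: [-1.405, -0.834, 0.834]
wrist_force: [0.4, 0.7, -5.0]
grip_width: 0.028
```

step_arm(
  motion="0 0 0 0 0 -0.2 2;0 0 0 0 0 -0.2 2;0 0 0 0 0 -0.1 2;0 0 0 0 0 0 2;0 0 0 0 0 0 2",
)

```text
clock: 10.1
eef_pos: [0.5247, 0.2104, 0.082]
orientation: [-1.405, -0.835, 0.834]
wrist_force: [-1.0, -2.5, 3.0]
grip_width: 0.0279
```

step_arm(
  motion="0 0 0 0 0 -0.1 2;0 0 0 0 0 -0.1 2;0 0 0 0 0 0 2;0 0 0 0 0 0 2",
)

```text
clock: 10.5
eef_pos: [0.5246, 0.2104, 0.0795]
orientation: [-1.405, -0.835, 0.834]
wrist_force: [-0.8, -1.4, 5.8]
grip_width: 0.0278
```

Contact, and the block is starting to sink with little side force. Height reads about 3 mm higher than expected, so I check moments and look.

Run:
```python
from h import *
from scipy.spatial.transform import Rotation as Ro
F=[];M=[]
for f in('w7','s7','t7','w7b'):
    snap({'w':'wrist','s':'scene','t':'top'}[f[0]],f);o=robot.get_obs();F.append(o['wrist_force']);M.append(o['moment'])
R=Ro.from_rotvec(o['orientation']).as_matrix();a=np.radians(-28.65);B=np.array([[np.cos(a),np.sin(a),0],[-np.sin(a),np.cos(a),0],[0,0,1]])
print('F seat frame',(B@np.mean(F,0)).round(2),'M',(B@np.mean(M,0)).round(3),o['eef_pos'],'yaw',np.degrees(np.arctan2(R[1,0],R[0,0])))
w=cv2.imread('pics/w7.png');t=cv2.imread('pics/s7.png')[140:220,250:330]
cv2.imwrite('pics/c7.png',np.hstack([cv2.resize(w[80:330,160:360],None,fx=2,fy=2,interpolation=2),cv2.resize(t,(400,500),interpolation=2)]))
```

```text
F seat frame [ 0.81 -3.27  5.47] M [-0.497 -0.137 -0.015] [0.52459938 0.21035386 0.07948613] yaw 61.39987433567573
```

View pics/c7.png

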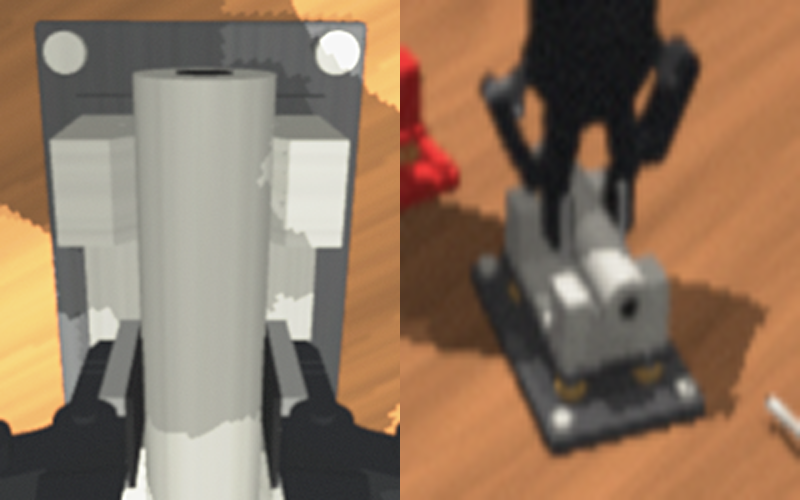

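The shaft lies in the groove, but the readings (side force −3.3 N, about +1.1 mm across, riding high) suggest it bears mainly on the left flank. Shift across by −1 mm.

step_arm(
  motion="0 0 0 -0.05 -0.09 0 2;0 0 0 0 0 0 2;0 0 0 0 0 0 2;0 0 0 0 0 0 2",
)

```text
clock: 11.1
eef_pos: [0.5241, 0.2096, 0.0794]
orientation: [-1.405, -0.835, 0.834]
wrist_force: [0.2, -1.3, 4.8]
grip_width: 0.0278
```

```bash
cat > st.py <<'E'
from h import *
from scipy.spatial.transform import Rotation as Ro
F=[];M=[];P=[]
for i in range(5):
    robot.camera('top');o=robot.get_obs();F.append(o['wrist_force']);M.append(o['moment']);P.append(o['eef_pos'])
R=Ro.from_rotvec(o['orientation']).as_matrix();a=np.radians(-28.65);B=np.array([[np.cos(a),np.sin(a),0],[-np.sin(a),np.cos(a),0],[0,0,1]])
sh=np.mean(P,0)+R@np.array([-.2,5.2,.6])/1e3
print('F',(B@np.mean(F,0)).round(2),'sd',np.std(F,0).round(2),'M',(B@np.mean(M,0)).round(3),'shaft-seat0',(B@(sh-[.5228,.2099,.0741])*1e3).round(2),'yaw',np.degrees(np.arctan2(R[1,0],R[0,0])).round(2),o['clock'])
E
python3 st.py
```

```text
F [ 1.46 -0.63  4.89] sd [0.41 0.3  0.6 ] M [-0.113 -0.289  0.108] shaft-seat0 [0.67 0.19 0.08] yaw 61.41 11.35
```

Side force is now −0.6 N. By the pick-up height (TCP 0.027 over an axis at 0.019, an 8 mm offset) the shaft is seated to within about 0.6 mm. Press further, slowly.

step_arm(
  motion="0 0 0 -0.01 -0.02 -0.1 2;0 0 0 0 0 -0.1 2;0 0 0 0 0 -0.1 2;0 0 0 0 0 -0.1 2;0 0 0 0 0 0 2",
)

```text
clock: 11.85
eef_pos: [0.5241, 0.2096, 0.0756]
orientation: [-1.405, -0.835, 0.834]
wrist_force: [0.9, -0.3, 8.7]
grip_width: 0.0277
```

step_arm(
  motion="0 0 0 0 0 -0.1 2;0 0 0 0 0 -0.1 2;0 0 0 0 0 -0.1 2;0 0 0 0 0 -0.1 2;0 0 0 0 0 0 2",
)

```text
clock: 12.35
eef_pos: [0.5241, 0.2096, 0.072]
orientation: [-1.405, -0.835, 0.833]
wrist_force: [-1.2, -1.3, 12.1]
grip_width: 0.028
```

```bash
python3 st.py
```

```text
F [-0.56 -0.65 12.25] sd [0.51 0.21 0.61] M [-0.261  0.026  0.062] shaft-seat0 [ 0.7   0.19 -7.21] yaw 61.41 12.6
```

Total on the block ≈17.5 N, so sunk about 9.5 mm. Probe sideways by −0.5 mm to confirm that both flanks carry.

step_arm(
  motion="0 0 0 -0.025 -0.045 0 2;0 0 0 0 0 0 2;0 0 0 0 0 0 2",
)

```text
clock: 12.9
eef_pos: [0.5241, 0.2096, 0.0723]
orientation: [-1.404, -0.836, 0.833]
wrist_force: [-0.1, 0.9, 11.5]
grip_width: 0.028
```

```bash
python3 st.py
python3 - <<'E'
from h import *
snap('wrist','w8');snap('scene','s8')
w=cv2.imread('pics/w8.png');t=cv2.imread('pics/s8.png')[150:215,255:320]
cv2.imwrite('pics/c8.png',np.hstack([cv2.resize(w[80:280,180:340],None,fx=2.5,fy=2.5,interpolation=2),cv2.resize(t,(400,500),interpolation=2)]))
E
```

```text
F [-0.74  0.46 11.99] sd [0.29 0.27 0.49] M [0.056 0.15  0.054] shaft-seat0 [ 0.7   0.16 -7.07] yaw 61.42 13.15
```

View pics/c8.png

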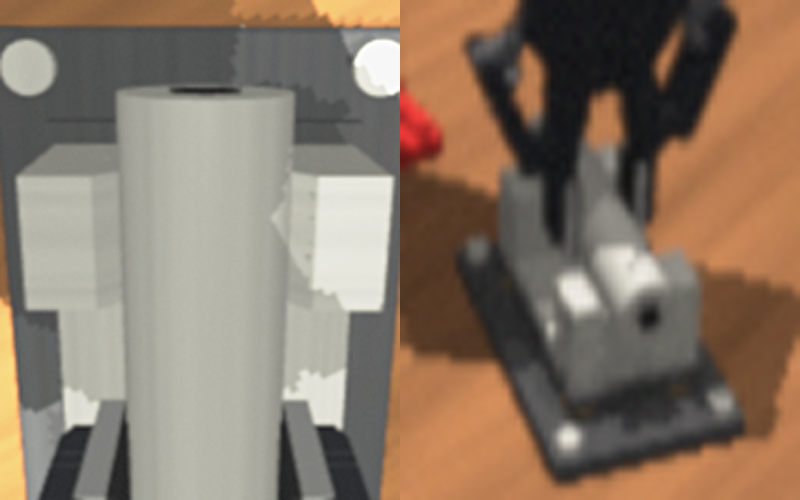

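The picture shows the shaft midway between even flanks, with the block visibly sunk onto its base. The sideways probe moved the tool only 0.03 mm of the 0.5 mm commanded, with 0.5 N of side force left, so both flanks hold the shaft. Handing in.

```bash
python3 -c "
from station import robot
print(robot.finish_job())
o=robot.get_obs();print(o['clock'],o['eef_pos'],o['wrist_force'])"
```

```text
the job is handed in; nothing more can be done
None
the job is handed in; nothing more can be done
```

I picked the plain shaft out of the tray, laid it in the grey V-block's groove and pressed it down still gripped. I handed the job in at about 13 s with it held there; no verdict came back.

**Last checks:**
- **Load:** the wrist read 12 N upward. With about 5 N for the shaft, that is roughly 17 N on the block, so it has sunk about 9 mm of 14.
- **Flanks:** side force was about 0.5 N. A 0.5 mm sideways command moved the tool only about 0.03 mm, so both flanks were holding the shaft.
- **Position:** about 0.7 mm off along the groove, 0.2 mm off across, and within 0.1° of the groove's direction.

**Disagreements:**
- **In-hand height:** the wrist camera put the shaft axis 5.2 mm below the tool point, but the pick-up height gave about 8 mm. The 8 mm figure fits the seated height to about 0.6 mm, so I used it. With 5.2 mm the shaft would read nearly 3 mm too high.
- **Gripper opening:** it read 28 mm on the 30 mm shaft. The grip never slipped.
- **First contact:** the shaft bore mainly on the left flank at first, with −3.3 N of side force. I corrected this by moving it about 1 mm across.

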